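# Flip the batch flag to ready and call the runner

## Task

This batch of meals is packed: with your fingertips, swing the red flag paddle up and over its hinge until it lies flat on the other side, the robot's left, with its green face up, then press the blue call button all the way down and let it go. Push only, gently: do not pinch the paddle, and do not call the runner before the flag is green. Leave the bowl, the bottle and the jar where they stand.

Things in the scene. Friction and masses are not known exactly. Their poses are not given: they have to be found in the camera images.
- flag (a joint): angle of the flag paddle about its level hinge, rad: 0 = flat on the right (-y) of the stand, red face up (a stop); 1.57 = upright; 3.14 = flat on the left (+y), green face up (the other stop). It starts between 0 and 0.35. The hinge is stiff: the paddle stays where it is left and needs 1 to 2 N at its free edge to move
- flag_pivot (a point): middle of the hinge axis, 110 mm above the table, fixed to the stand (does not turn with the paddle). x axis: level, across the hinge, to the left, the side where the paddle must end; y along the hinge; z up
- flag_edge (a point): middle of the paddle's free edge, 95 mm from the hinge axis; turns with the paddle. x axis: from free edge to hinge, y along the hinge, z out of the red face. The paddle is a plate 6 mm thick, 110 mm wide along the hinge; red with a white bar on one face, green with a white disc on the other
- call (a joint): travel of the call button, m: 0 = up, 0.006 = fully down; a spring brings it back up. It takes 5 N to hold it fully down
- call_top (a point): centre of the top face of the blue push button, 44 mm across, 22 mm above the table when up; black fixed housing 60 mm across, 12 mm high. It stands to the left or to the right of the flag stand; pressed straight down
- meal_bowl: loose kraft bowl with lid, 146 mm across, 63 mm high, 0.35 kg; origin at the centre of its underside. It stands on the other side of the stand from the button. To be left alone
- sauce_bottle: loose yellow bottle with red cap, 56 mm across, 160 mm high; origin at the centre of its underside. To be left alone
- topping_jar: loose amber jar with white lid, 72 mm across, 85 mm high; origin at the centre of its underside. To be left alone
- flag_stand: fixed steel stand of the flag, origin at the centre of its underside, x axis as flag_pivot. Base plate 110 (x) by 160 (y) by 12 mm; two posts 24 by 10 mm, 122 mm high, 69 mm either side of the middle; rest bars 35 mm before and behind the hinge axis under the flat paddle, farther out the space below it is free
There are look-alikes about, which are no part of the job. There is more than one size of the flag_stand; the job needs the largest.

How it is judged:
On the way, in this order (a step that is already met when the one before it is completed fails the run):
1. the paddle lies flat on the left of its stand, green face up (value of joint flag above 3 rad), for 0.2 s.
2. the call button is pressed down (value of joint call above 0.0045 m), for 0.05 s.
At the end, for the whole second after the job is handed in: After the flip, the call button has been pressed at least 4.5 mm of its 6 mm and is up again (within 1.5 mm); the paddle rests at 3.0 rad or more (within 8 degrees of flat on the left, green up); bowl, bottle and jar stand upright within 30 mm of where they were (value of joint flag above 3 rad and velocity of joint flag below 0.05 rad/s and value of joint call below 0.0015 m and distance of each of meal_bowl, sauce_bottle, topping_jar from where it was at the start of the episode below 0.03 m and angle between each of meal_bowl, sauce_bottle, topping_jar's own z axis and vertical below 0.2 rad); the robot touches nothing.
It fails at once if the call button is pressed before the flag is over (value of joint call above 0.003 m and value of joint flag below 2.95 rad).
It fails at once if the paddle is pinched: it is between the finger pads and touched (contact force between the fingers and flag_stand above 1 N and x of the grasp point in the frame of flag_edge between 0 and 0.09 m and y of the grasp point in the frame of flag_edge between -0.055 and 0.055 m and z of the grasp point in the frame of flag_edge between -0.004 and 0.004 m).
It fails at once if the flag or its stand is pushed with more than 30 N (contact force between the arm and flag_stand above 30 N).
It fails at once if the flag or its stand is pushed by the fingers with more than 30 N (contact force between the fingers and flag_stand above 30 N).
It fails at once if the bowl, bottle or jar is lifted, shifted more than 30 mm or tipped (distance of any of meal_bowl, sauce_bottle, topping_jar from where it was at the start of the episode above 0.03 m or angle between any of meal_bowl, sauce_bottle, topping_jar's own z axis and vertical above 0.3 rad).
It also fails if it takes over 54 s, if anything falls off the work surface, if the arm or the gripper's body presses on something with over 40 N, if the wrist force passes 120 N, or if a joint passes its speed limit or range.

## Robot

A 7-joint arm with a two-finger parallel gripper is mounted at the origin on the work surface. World frame = base frame: x ahead of the robot, y to its left, z up, the work surface at z = 0. Lengths are in m, angles in rad, forces in N, time in s.
With the tool pointing down it reaches from about 0.425 to 0.925 m from the base axis. Payload 6.8 kg.
Tool frame: the origin (TCP) lies at the very end of the fingers, on their centre line; the grasp point (between the pads) lies 19 mm behind it; z points along the fingers, y is the line along which they close (so a half turn about z gives the same grasp; the last joint's range is limited). The gripper opens to 85 mm and grips with 20 to 120 N. Pads are 22 mm wide; open, the fingers measure 114 mm over their backs; the gripper's body (76 mm by 85 mm) begins 54 mm behind the grasp point. The pads swing forward as they close: fully open they stand 13 mm farther back than shut.
Start: joints at [-1.265, 0.477, 0.022, 1.555, -0.011, 1.109, -0.083], TCP at [0.271, 0.618, 0.231] pointing down, gripper open.
Joint ranges: [-2.96, 2.96], [-0.34, 2.1], [-1.41, 1.46], [0.24, 2.44], [-1.37, 4.51], [0.17, 1.92], [-2.96, 2.96]. Speed limits (rad/s): [2.39, 2.39, 3.14, 3.14, 3.14, 3.14, 3.14].

## Interface

Orientations are given as a unit quaternion [w, x, y, z].
In Python, from station import get_obs, read_camera, hand_in gives the robot as it stands.
- The arm moves only by the tool arm_command, never from a script. Its argument "commands" is one flat list of numbers, 7 for each row, row after row: the shift along the tool's x, y, z in m, then the turn, a rotation vector about the tool's x, y, z in degrees, then the opening, from 0 (shut) to 1 (fully open). In form: [tx, ty, tz, rx, ry, rz, fingers, tx, ty, tz, rx, ry, rz, fingers, ...]. A call has 1 to 8 rows; each row is the pose to reach, as a shift and turn from the pose commanded when the call began, along the tool's axes at that moment; what a row does not reach only later rows make up. A row lasts 1/10 s, in which the tool goes at most 50 mm and 8.59 degrees, less where a joint would pass 70% of its speed; a pose out of reach is approached as far as the arm can. A call with a gripper value outside its range is refused whole. The fingers move at their own pace and stop on an object; "force" is the grip in N (left out, the last holds). Time passes only in rows, so rows that repeat a pose let the fingers close. It gives the time, the measured TCP pose, the force, the opening and the grip force at its end, in the units of the state.
- get_obs(): the state, without advancing time (a new reading comes with each control period).
- read_camera(name): name is "side" or "top"; returns a dict with "img" (480x640x3 uint8, red, green, blue), "camera_matrix" (3x3 intrinsics, pixels), "pose" (4x4, takes a point from camera to world coordinates). Camera axes: x right, y down, z forward; pixel columns grow to the right and rows downward; lengths in m; the calibration is good to about 2 mm. A picture is of the moment at which its call begins. There is no depth.
- hand_in(): hands the job in; it is judged then, once.
The state is a dict: "t": time; "q": joint angles; "joint_vel": joint speeds; "joint_torque": joint torques, N m; "eef_pos": TCP position; "tool_rot": TCP orientation; "contact_force": force on the tool from outside, world axes, zero at the start; "torque": the same for the moment, N m; "gripper_width": opening from 0.0 (shut) to 1.0 (fully open); "grasp_force": force on a finger pad.
Only numpy, scipy, OpenCV 4.12 (cv2) and the standard library are available. Lean on these libraries where they do the work, as an engineer would, in place of code of your own. Each camera call takes 0.05 s, during which the arm holds its last target. There are 200 camera calls.

## Working session

There is one attempt and no reset: what is moved stays moved. The work goes in short steps, Python scripts to look and compute and a tool call to move; the robot and the scene stay as the last step left them, time stands still between calls to the robot, and variables do not carry over. Pictures are saved under pics/ and viewed, at most 10 in all, crops included, and the job is handed in when it is done.

Besides the shell and the picture viewer there is one more tool, called after "Call:" by a JSON object that holds its "fn" and its "kwargs", one argument or row to a line. arm_command: Moves the arm, as the interface text tells. Its arguments: {"type":"object","properties":{"commands":{"type":"array","items":{"type":"number"}},"force":{"type":"number"}},"required":["commands"]}

```bash
mkdir -p pics; cat > h.py <<'E'
import numpy as np, cv2
from station import get_obs, read_camera, hand_in
def snap(n,f):
    c=read_camera(n); cv2.imwrite(f,c["img"][:,:,::-1]); np.savez(f.replace('.png','.npz'),**c); return c
def ray(c,u,v):
    K=np.array(c["camera_matrix"]);P=np.array(c["pose"])
    d=P[:3,:3]@np.linalg.solve(K,[u,v,1.]); return P[:3,3],d
def onz(c,u,v,z):
    o,d=ray(c,u,v); return o+d*(z-o[2])/d[2]
def proj(c,p):
    K=np.array(c["camera_matrix"]);P=np.array(c["pose"])
    q=K@(P[:3,:3].T@(np.array(p)-P[:3,3])); return q[:2]/q[2]
E
python3 - <<'E'
from h import *
for n in("top","side"):
    c=snap(n,f"pics/{n}0.png"); print(n,np.round(c["pose"],3).tolist(),np.round(c["camera_matrix"],1).tolist())
o=get_obs();print({k:np.round(v,3).tolist() for k,v in o.items()})
E
```

```text
top [[0.019, -0.993, 0.114, 0.426], [-1.0, -0.016, 0.026, -0.015], [-0.024, -0.114, -0.993, 1.147], [0.0, 0.0, 0.0, 1.0]] [[553.8, 0.0, 312.3], [0.0, 553.8, 239.4], [0.0, 0.0, 1.0]]
side [[-0.993, -0.098, 0.068, 0.499], [-0.118, 0.74, -0.662, 0.545], [0.015, -0.665, -0.747, 0.701], [0.0, 0.0, 0.0, 1.0]] [[444.2, 0.0, 315.9], [0.0, 444.2, 237.2], [0.0, 0.0, 1.0]]
{'t': 0.1, 'q': [-1.265, 0.478, 0.022, 1.556, -0.012, 1.109, -0.083], 'joint_vel': [0.0, 0.0, 0.0, -0.002, 0.001, -0.001, 0.001], 'joint_torque': [0.004, -59.776, 1.614, -28.195, 0.013, 0.005, -0.0], 'eef_pos': [0.271, 0.618, 0.23], 'tool_rot': [-0.0, 0.205, 0.979, -0.001], 'contact_force': [-0.185, -0.328, -0.677], 'torque': [0.007, -0.002, 0.017], 'grasp_force': 0.0, 'gripper_width': 0.998}
```

View pics/top0.png

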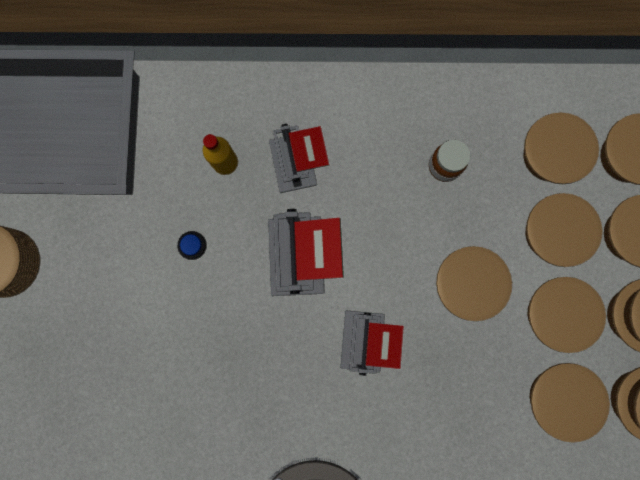

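View pics/side0.png

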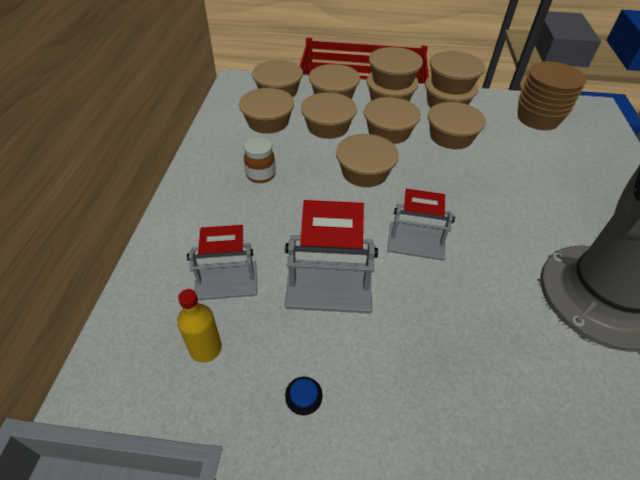

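The top view shows three flag stands, at (300,155), (305,250) and (372,342). The largest is the middle one at (305,250), which is (332,255) in the side view. It has clearly the biggest paddle and base. The button is at (191,245), to the stand's left. The bowl is at (474,283), the jar at (450,160) and the bottle at (218,155). Next I measure and confirm with a crop.

```bash
cat > m.py <<'E'
from h import *
T=dict(np.load('pics/top0.npz'));S=dict(np.load('pics/side0.npz'))
def quads(c):
    h=cv2.cvtColor(c["img"],cv2.COLOR_RGB2HSV)
    m=((h[...,1]>150)&(h[...,2]>60)&((h[...,0]<8)|(h[...,0]>172))).astype(np.uint8)
    out=[]
    for k in cv2.findContours(m,cv2.RETR_EXTERNAL,cv2.CHAIN_APPROX_NONE)[0]:
        a=cv2.contourArea(k)
        if a>400:
            hull=cv2.convexHull(k); out.append((a,cv2.approxPolyDP(hull,0.05*cv2.arcLength(hull,True),True)[:,0]))
    return out
def tri(u,w):
    o1,d1=ray(T,*u);o2,d2=ray(S,*w)
    s=np.linalg.lstsq(np.c_[d1,-d2],o2-o1,rcond=None)[0]
    a,b=o1+d1*s[0],o2+d2*s[1]; return (a+b)/2,np.linalg.norm(a-b)
for n,c in(("T",T),("S",S)):
    for a,q in quads(c): print(n,a,q.tolist())
for n,c in(("T",T),("S",S)):
    h=cv2.cvtColor(c["img"],cv2.COLOR_RGB2HSV)
    m=((abs(h[...,0].astype(int)-115)<12)&(h[...,1]>150)&(h[...,2]>50)).astype(np.uint8)
    for k in cv2.findContours(m,cv2.RETR_EXTERNAL,cv2.CHAIN_APPROX_NONE)[0]:
        if cv2.contourArea(k)>100:
            (x,y),r=cv2.minEnclosingCircle(k); print(n,"blue",x,y,r,onz(c,x,y,.022).round(4))
# base corners rough
for n,u in dict(bowl=(474,283),jar=(454,156),bottle=(211,142)).items(): print(n,onz(T,*u,dict(bowl=.063,jar=.085,bottle=.16)[n]).round(3))
im=cv2.imread('pics/top0.png')[190:310,170:370]; cv2.imwrite('pics/crop.png',cv2.resize(im,None,fx=4,fy=4,interpolation=cv2.INTER_CUBIC))
E
python3 m.py
```

```text
T 1373.0 [[369, 323], [402, 326], [399, 367], [366, 364]]
T 2605.0 [[338, 218], [342, 276], [297, 279], [294, 222]]
T 1204.5 [[319, 127], [327, 164], [297, 170], [289, 132]]
S 1076.0 [[242, 226], [242, 250], [198, 253], [201, 228]]
S 2673.0 [[304, 200], [363, 203], [362, 248], [301, 245]]
S 815.5 [[406, 189], [443, 194], [444, 214], [405, 210]]
S 1103.0 [[300, 66], [306, 38], [390, 46], [368, 62]]
T blue 189.5049285888672 244.05172729492188 10.547737121582031 [0.5411 0.2671 0.022 ]
S blue 303.0 392.637939453125 14.672141075134277 [0.5419 0.2682 0.022 ]
S blue 609.0 113.0 35.000099182128906 [-0.1908 -0.6209  0.022 ]
S blue 633.5 58.0 12.298474311828613 [-0.3751 -0.9704  0.022 ]
S blue 630.5 20.5 13.509356498718262 [-0.4693 -1.2781  0.022 ]
bowl [ 0.47  -0.301  0.063]
jar [ 0.716 -0.26   0.085]
bottle [0.716 0.201 0.16 ]
```

View pics/crop.png

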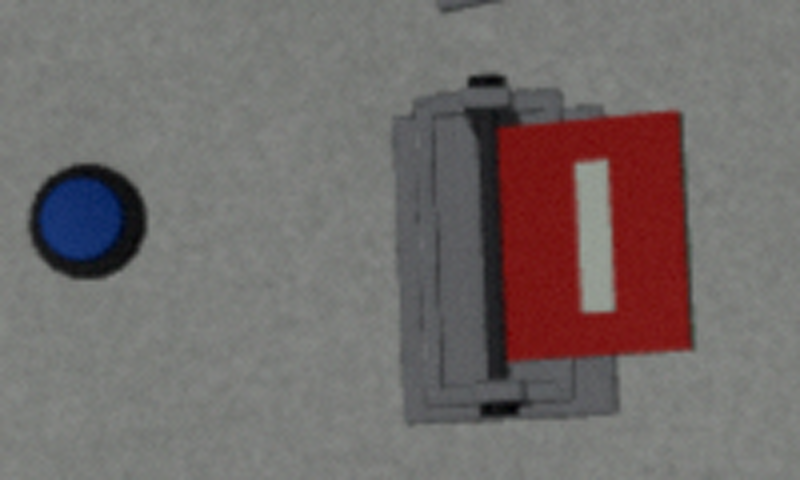

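The crop confirms the largest stand: red paddle with its white bar, on the right (-y) of the hinge, and the blue button to its left. Next I triangulate the paddle corners.

```bash
cat > m2.py <<'E'
import io,contextlib
with contextlib.redirect_stdout(io.StringIO()):
    from m import *
A,B,C,D=[tri(u,w) for u,w in(((338,218),(304,200)),((342,276),(363,203)),((297,279),(362,248)),((294,222),(301,245)))]
for p in(A,B,C,D):print(p[0].round(4),round(p[1],4))
A,B,C,D=A[0],B[0],C[0],D[0]
E=(A+B)/2;H=(C+D)/2;hy=(A-B+D-C);hy/=np.linalg.norm(hy)
d=(H-E)/np.linalg.norm(H-E)
print("edge",E.round(4),"hinge side",H.round(4),"len",np.linalg.norm(H-E),"hinge dir",hy.round(3),"d",d.round(3),"tilt",np.arcsin(-d[2]))
# axle end caps top view z~.11
for u in ((291.5,209.5),(295,292)): print("cap",onz(T,*u,.11).round(4))
print("pivot",(E+.095*d).round(4))
E
python3 m2.py
```

```text
[ 0.581  -0.0345  0.1447] 0.0003
[ 0.4749 -0.0432  0.1426] 0.0005
[0.4696 0.0396 0.1143] 0.0003
[0.5759 0.0476 0.1155] 0.0011
edge [ 0.528  -0.0389  0.1436] hinge side [0.5228 0.0436 0.1149] len 0.08749544202877114 hinge dir [0.997 0.078 0.015] d [-0.059  0.943 -0.329] tilt 0.3347565524452196
cap [0.6012 0.0532 0.11  ]
cap [0.4454 0.0431 0.11  ]
pivot [0.5223 0.0507 0.1124]
```

```bash
cat > plan.py <<'E'
# prints rows: from the current pose to targets given in the hinge frame (l left, u along hinge (+ahead), z world, tilt deg) 
import sys
from h import *
from scipy.spatial.transform import Rotation as Ro
PIV=np.array([.523,.0495,0]);Hh=np.array([.9972,.0747,0]);L=np.array([-.0747,.9972,0]);U=np.array([0,0,1.])
def pose(l,u,z,f):
    f=np.radians(f);x=L*np.cos(f)+U*np.sin(f);zt=L*np.sin(f)-U*np.cos(f)
    return PIV+l*L+u*Hh+z*U,Ro.from_matrix(np.c_[x,np.cross(zt,x),zt])
def state():
    o=get_obs();w=np.array(o["tool_rot"]);return o,np.array(o["eef_pos"]),Ro.from_quat(w[[1,2,3,0]])
def show(ts):
    o,p,R=state()
    l=(p-PIV)@L;u=(p-PIV)@Hh;zt=R.as_matrix()[:,2]
    print("t %.2f l %.4f u %.4f z %.4f tilt %.1f"%(o["t"],l,u,p[2],np.degrees(np.arctan2(zt@L,-zt[2]))),"F",np.round(o["contact_force"],1),"q",np.round(o["q"],2))
    for t in ts:
        P,Q=pose(*t); print(np.round(R.inv().apply(P-p),4),np.round(np.degrees((R.inv()*Q).as_rotvec()),1))
E
python3 - <<'E'
from plan import *
show([(-.16,0,.32,0),(-.16,0,.32,40)])
o,p,R=state()
for w in ([.271,.618,.38],[.31,.36,.38],[.46,.1,.36],[.535,-.11,.32]): print(R.inv().apply(np.array(w)-p).round(3))
E
```

```text
t 0.10 l 0.5853 u -0.2087 z 0.2304 tilt -0.1 F [-0.2 -0.3 -0.7] q [-1.27  0.48  0.02  1.56 -0.01  1.11 -0.08]
[-0.5341 -0.5603 -0.0886] [-0.1  0.1 62. ]
[-0.5341 -0.5603 -0.0886] [-21.7  36.   59.3]
[ 0.    0.   -0.15]
[-0.139 -0.22  -0.149]
[-0.381 -0.398 -0.129]
[-0.534 -0.56  -0.089]
```

Call:
{"fn": "arm_command", "kwargs": {
  "commands": [0,0,-0.05,0,0,0,0,0,0,-0.1,0,0,0,0,0,0,-0.15,0,0,0,0,-0.025,-0.04,-0.15,0,0,6,0,-0.05,-0.08,-0.15,0,0,12,0,-0.08,-0.12,-0.15,0,0,18,0,-0.11,-0.16,-0.15,0,0,24,0,-0.14,-0.2,-0.15,0,0,30,0]
}}

```text
t: 0.9
eef_pos: [0.3192, 0.3764, 0.3809]
tool_rot: [-0.0, 0.454, 0.891, -0.0]
contact_force: [0.9, 0.1, 0.9]
gripper_width: -0.001
grasp_force: 0.0
```

```bash
python3 - <<'E'
from plan import *
show([(-.03,-.06,.36,0),(-.17,0,.32,0)])
E
```

```text
t 0.90 l 0.3412 u -0.1788 z 0.3809 tilt -0.0 F [0.9 0.1 0.9] q [-1.15  0.05  0.17  1.78 -0.01  1.31 -0.35]
[-0.3781 -0.0944  0.021 ] [-0.   0.  31.8]
[-0.5287 -0.1171  0.061 ] [-0.   0.  31.8]
```

Call:
{"fn": "arm_command", "kwargs": {
  "commands": [-0.045,-0.01,0,0,0,4,0,-0.09,-0.02,0,0,0,8,0,-0.135,-0.035,0,0,0,12,0,-0.18,-0.045,0.01,0,0,16,0,-0.225,-0.055,0.01,0,0,20,0,-0.27,-0.07,0.01,0,0,24,0,-0.315,-0.08,0.02,0,0,28,0,-0.36,-0.09,0.02,0,0,32,0]
}}

```text
t: 1.7
eef_pos: [0.4592, 0.0331, 0.3603]
tool_rot: [-0.001, 0.681, 0.732, -0.0]
contact_force: [0.4, 0.5, -0.2]
gripper_width: 0.004
grasp_force: 0.0
```

```bash
python3 - <<'E'
from plan import *
show([(-.17,0,.32,0),(-.17,0,.32,40)])
E
```

```text
t 1.70 l -0.0116 u -0.0649 z 0.3603 tilt 0.0 F [ 0.4  0.5 -0.2] q [-0.77 -0.02  0.56  1.89  0.01  1.27 -0.14]
[-0.1583  0.0653  0.0402] [-0.1 -0.  -0.2]
[-0.1583  0.0653  0.0402] [-0.  40.  -0.2]
```

Call:
{"fn": "arm_command", "kwargs": {
  "commands": [-0.04,0.015,0.01,0,0,0,0,-0.08,0.03,0.02,0,7,0,0,-0.12,0.05,0.03,0,14,0,0,-0.158,0.065,0.04,0,21,0,0,-0.158,0.065,0.04,0,28,0,0,-0.158,0.065,0.04,0,35,0,0,-0.158,0.065,0.04,0,40,0,0,-0.158,0.065,0.04,0,40,0,0]
}}

```text
t: 2.5
eef_pos: [0.5353, -0.12, 0.3187]
tool_rot: [-0.252, 0.641, 0.686, 0.232]
contact_force: [0.4, -0.2, -0.3]
gripper_width: -0.001
grasp_force: 0.0
```

```bash
python3 - <<'E'
from plan import *
import numpy as np
s,h=.03,.013
print("approach");show([(-.17,0,.15,40),(-.15,0,.10,40)])
print("phase1")
f=np.radians(40);tx=np.array([np.cos(f),np.sin(f)]);tz=np.array([np.sin(f),-np.cos(f)])
T=[]
for th in np.arange(.2,1.0,.1):
    e=.095*np.array([-np.cos(th),np.sin(th)])-.003*np.array([np.sin(th),np.cos(th)])+[0,.11]
    p=e-h*tx+s*tz; T.append((p[0],0,p[1],40)); print(round(th,1),p.round(4))
show(T)
E
```

```text
approach
t 2.50 l -0.1700 u -0.0003 z 0.3187 tilt 40.1 F [ 0.4 -0.2 -0.3] q [-0.05  0.49  0.7   1.66 -0.8   1.66  0.9 ]
[-0.1086  0.0012  0.1291] [-0.  -0.1 -0.4]
[-0.1255  0.0014  0.1803] [-0.  -0.1 -0.4]
phase1
0.2 [-0.0844  0.0946]
0.3 [-0.0823  0.1039]
0.4 [-0.0793  0.1129]
0.5 [-0.0755  0.1216]
0.6 [-0.0708  0.1298]
0.7 [-0.0653  0.1376]
0.8 [-0.059   0.1447]
0.9 [-0.0521  0.1512]
t 2.50 l -0.1700 u -0.0003 z 0.3187 tilt 40.1 F [ 0.4 -0.2 -0.3] q [-0.05  0.49  0.7   1.66 -0.8   1.66  0.9 ]
[-0.0787  0.0011  0.2266] [-0.  -0.1 -0.4]
[-0.0712  0.001   0.2208] [-0.  -0.1 -0.4]
[-0.0631  0.001   0.2159] [-0.  -0.1 -0.4]
[-0.0545  0.0009  0.2117] [-0.  -0.1 -0.4]
[-0.0456  0.0008  0.2084] [-0.  -0.1 -0.4]
[-0.0364  0.0008  0.206 ] [-0.  -0.1 -0.4]
[-0.027   0.0007  0.2046] [-0.  -0.1 -0.4]
[-0.0175  0.0006  0.2041] [-0.  -0.1 -0.4]
```

Call:
{"fn": "arm_command", "kwargs": {
  "commands": [-0.04,0,0.02,0,0,0,0,-0.08,0,0.04,0,0,0,0,-0.105,0,0.07,0,0,0,0,-0.105,0,0.11,0,0,0,0,-0.105,0,0.15,0,0,0,0,-0.105,0,0.19,0,0,0,0,-0.105,0,0.224,0,0,0,0,-0.105,0,0.224,0,0,0,0]
}}

```text
t: 3.3
eef_pos: [0.5297, -0.0481, 0.0801]
tool_rot: [-0.254, 0.637, 0.69, 0.231]
contact_force: [0.2, 0.3, 0.2]
gripper_width: -0.002
grasp_force: 0.0
```

```bash
cat > p1.py <<'E'
from plan import *
s,h=.03,.013
f=np.radians(40);tx=np.array([np.cos(f),np.sin(f)]);tz=np.array([np.sin(f),-np.cos(f)])
T=[]
for th in np.arange(.2,1.0,.1):
    e=.095*np.array([-np.cos(th),np.sin(th)])-.003*np.array([np.sin(th),np.cos(th)])+[0,.11]
    p=e-h*tx+s*tz; T.append((p[0],0,p[1],40))
show(T)
E
python3 - <<'E'
from h import *
c=snap('side','pics/s1.png')
E
python3 p1.py
```

```text
t 3.35 l -0.1007 u 0.0003 z 0.0817 tilt 40.0 F [-0.1  0.1  1. ] q [-0.07  0.74  0.56  1.9  -1.01  1.3   1.18]
[ 0.0208 -0.0003  0.0006] [-0.3 -0.   0.2]
[ 0.0283 -0.0003 -0.0052] [-0.3 -0.   0.2]
[ 0.0364 -0.0003 -0.0101] [-0.3 -0.   0.2]
[ 0.045  -0.0003 -0.0143] [-0.3 -0.   0.2]
[ 0.0539 -0.0003 -0.0176] [-0.3 -0.   0.2]
[ 0.0631 -0.0002 -0.02  ] [-0.3 -0.   0.2]
[ 0.0725 -0.0002 -0.0214] [-0.3 -0.   0.2]
[ 0.0819 -0.0002 -0.022 ] [-0.3 -0.   0.2]
```

View pics/s1.png

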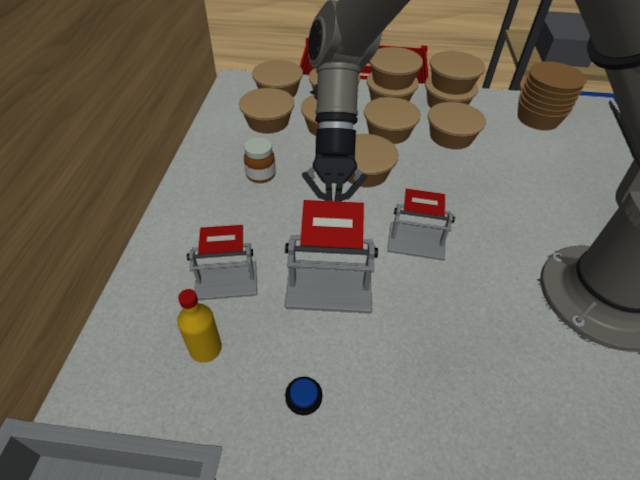

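The fingers sit just behind and below the paddle's free edge at about (334,197), and nothing has been disturbed. Next I push the edge up.

Call:
{"fn": "arm_command", "kwargs": {
  "commands": [0.01,0,0,0,0,0,0,0.02,0,0,0,0,0,0,0.028,0,-0.005,0,0,0,0,0.036,0,-0.01,0,0,0,0,0.045,0,-0.014,0,0,0,0,0.054,0,-0.018,0,0,0,0,0.063,0,-0.02,0,0,0,0,0.072,0,-0.021,0,0,0,0]
}}

```text
t: 4.15
eef_pos: [0.5285, -0.0124, 0.1453]
tool_rot: [-0.251, 0.639, 0.689, 0.233]
contact_force: [1.7, -1.3, -0.5]
gripper_width: -0.003
grasp_force: 0.7
```

```bash
cat > p2.py <<'E'
from plan import *
# tip corner on green face at radius r, tilt falling to 0
h=.011;T=[]
for th,fd,r in zip(np.arange(.9,3.2,.15),[40,40,38,34,30,26,22,18,14,10,6,2,0,0,0,0],[.065]*5+[.068]*11):
    f=np.radians(fd);tx=np.array([np.cos(f),np.sin(f)])
    c=r*np.array([-np.cos(th),np.sin(th)])-.003*np.array([np.sin(th),np.cos(th)])+[0,.11]
    p=c-h*tx; T.append((p[0],0,p[1],fd)); print(round(th,2),T[-1][0].round(3),T[-1][2].round(3))
show(T)
E
python3 p2.py; python3 -c "
from h import *
snap('side','pics/s2.png')"
```

```text
0.9 -0.051 0.152
1.05 -0.043 0.158
1.2 -0.035 0.163
1.35 -0.026 0.167
1.5 -0.017 0.169
1.65 -0.007 0.173
1.8 0.002 0.173
1.95 0.012 0.171
2.1 0.021 0.168
2.25 0.03 0.163
2.4 0.037 0.157
2.55 0.044 0.15
2.7 0.049 0.142
2.85 0.053 0.132
3.0 0.056 0.123
3.15 0.057 0.112
t 4.15 l -0.0621 u 0.0009 z 0.1453 tilt 40.0 F [ 1.7 -1.3 -0.5] q [-0.16  0.61  0.59  1.93 -0.97  1.32  1.05]
[ 0.0127 -0.0009  0.002 ] [ 0.  0. -0.]
[ 0.0224 -0.0009  0.0025] [ 0.  0. -0.]
[ 0.032  -0.0009  0.0041] [ 0. -2. -0.]
[ 0.0411 -0.0009  0.0068] [ 0. -6. -0.]
[ 0.0498 -0.0009  0.0107] [  0. -10.  -0.]
[ 0.0598 -0.0009  0.0138] [  0. -14.  -0.]
[ 0.067  -0.0009  0.0204] [  0. -18.  -0.]
[ 0.0732 -0.0009  0.028 ] [  0. -22.  -0.]
[ 0.078  -0.0009  0.0365] [  0. -26.  -0.]
[ 0.0815 -0.0009  0.0455] [  0. -30.  -0.]
[ 0.0836 -0.0009  0.0549] [  0. -34.  -0.]
[ 0.0842 -0.0009  0.0645] [  0. -38.  -0.]
[ 0.083  -0.0009  0.0743] [  0. -40.  -0.]
[ 0.0801 -0.0009  0.0841] [  0. -40.  -0.]
[ 0.0758 -0.0009  0.0933] [  0. -40.  -0.]
[ 0.0701 -0.0009  0.1018] [  0. -40.  -0.]
```

View pics/s2.png

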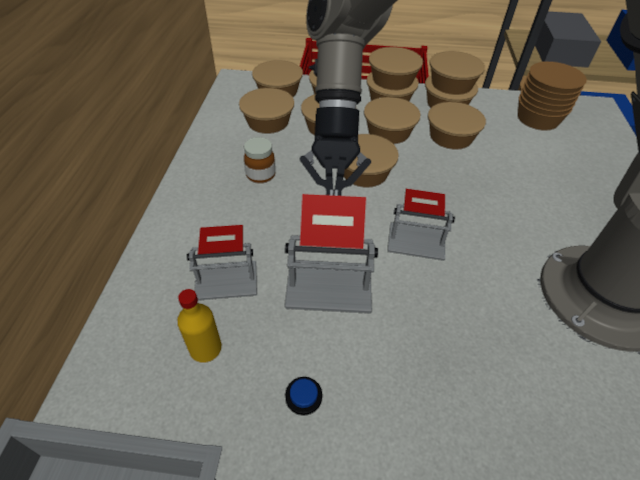

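The paddle has started to rise: its edge went from row 201 to 196, with about 2 N of contact. I continue the arc.

Call:
{"fn": "arm_command", "kwargs": {
  "commands": [0.007,0,0.001,0,0,0,0,0.013,0,0.002,0,0,0,0,0.022,0,0.002,0,0,0,0,0.032,0,0.004,0,-2,0,0,0.041,0,0.007,0,-6,0,0,0.05,0,0.011,0,-10,0,0,0.06,0,0.014,0,-14,0,0,0.067,0,0.02,0,-18,0,0]
}}

```text
t: 5.0
eef_pos: [0.5235, 0.0521, 0.1729]
tool_rot: [-0.139, 0.668, 0.72, 0.129]
contact_force: [-0.7, -0.9, -0.1]
gripper_width: 0.001
grasp_force: 0.5
```

```bash
python3 p2.py | tail -11; python3 -c "
from h import *
snap('side','pics/s3.png')"
```

```text
[-0.0093 -0.0007 -0.004 ] [0.  4.1 0. ]
[-0.0003 -0.0007  0.    ] [0.  0.1 0. ]
[ 0.0079 -0.0007  0.0054] [ 0.  -3.9  0. ]
[ 0.0151 -0.0007  0.0119] [ 0.  -7.9  0. ]
[ 0.0213 -0.0007  0.0194] [  0.  -11.9   0. ]
[ 0.0261 -0.0007  0.0277] [  0.  -15.9   0. ]
[ 0.0297 -0.0007  0.0366] [  0.  -19.9   0. ]
[ 0.0316 -0.0007  0.0463] [  0.  -21.9   0. ]
[ 0.0319 -0.0007  0.0565] [  0.  -21.9   0. ]
[ 0.0307 -0.0007  0.0666] [  0.  -21.9   0. ]
[ 0.0279 -0.0007  0.0764] [  0.  -21.9   0. ]
```

View pics/s3.png

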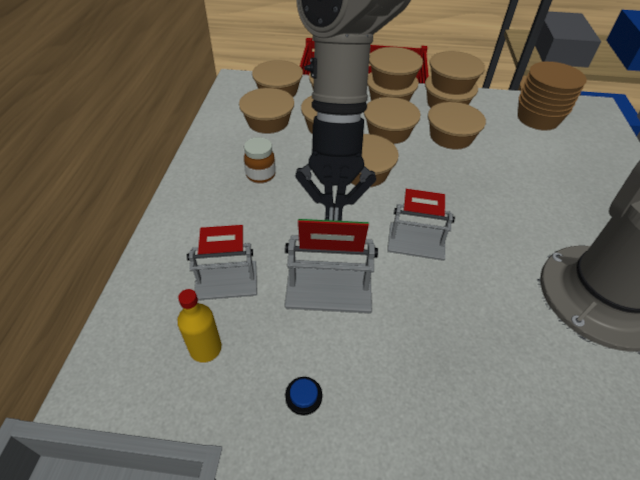

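The paddle is just past upright: its green edge now shows at (333,220). I push it over and down.

Call:
{"fn": "arm_command", "kwargs": {
  "commands": [0.008,0,0.005,0,-4,0,0,0.015,0,0.012,0,-8,0,0,0.021,0,0.019,0,-12,0,0,0.026,0,0.028,0,-16,0,0,0.03,0,0.037,0,-20,0,0,0.032,0,0.046,0,-22,0,0,0.032,0,0.056,0,-22,0,0,0.032,0,0.062,0,-22,0,0]
}}

```text
t: 5.85
eef_pos: [0.5189, 0.1047, 0.1258]
tool_rot: [-0.001, 0.68, 0.733, -0.0]
contact_force: [0.2, 0.1, 1.0]
gripper_width: -0.001
grasp_force: 0.3
```

```bash
python3 p2.py | tail -4
```

```text
[-0.0061 -0.0001 -0.0159] [-0.1 -0.1  0. ]
[-0.0021 -0.0001 -0.0066] [-0.1 -0.1  0. ]
[ 0.0006 -0.      0.0033] [-0.1 -0.1  0. ]
[ 0.0017 -0.      0.0134] [-0.1 -0.1  0. ]
```

Call:
{"fn": "arm_command", "kwargs": {
  "commands": [0.001,0,0.003,0,0,0,0,0.001,0,0.006,0,0,0,0,0.001,0,0.008,0,0,0,0,0.001,0,0.01,0,0,0,0,0.001,0,0.011,0,0,0,0,0.001,0,0.012,0,0,0,0,0.001,0,0.012,0,0,0,0]
}}

```text
t: 6.55
eef_pos: [0.5197, 0.1051, 0.1148]
tool_rot: [-0.0, 0.68, 0.733, 0.0]
contact_force: [-0.4, 0.1, -0.1]
gripper_width: 0.003
grasp_force: 0.0
```

Call:
{"fn": "arm_command", "kwargs": {
  "commands": [0,0,0.001,0,0,0,0,0,0,0.002,0,0,0,0,0,0,0.003,0,0,0,0,0,0,0.003,0,0,0,0]
}}

```text
t: 6.95
eef_pos: [0.5198, 0.1052, 0.1129]
tool_rot: [-0.001, 0.68, 0.733, 0.0]
contact_force: [-4.7, 0.1, 14.8]
gripper_width: 0.002
grasp_force: 7.4
```

```bash
python3 -c "
from plan import *
show([])
snap('side','pics/s4.png')"
```

```text
t 6.95 l 0.0558 u 0.0010 z 0.1129 tilt 0.1 F [-4.7  0.1 14.8] q [-0.93  0.51  0.8   2.04 -0.51  0.79  0.25]
```

View pics/s4.png

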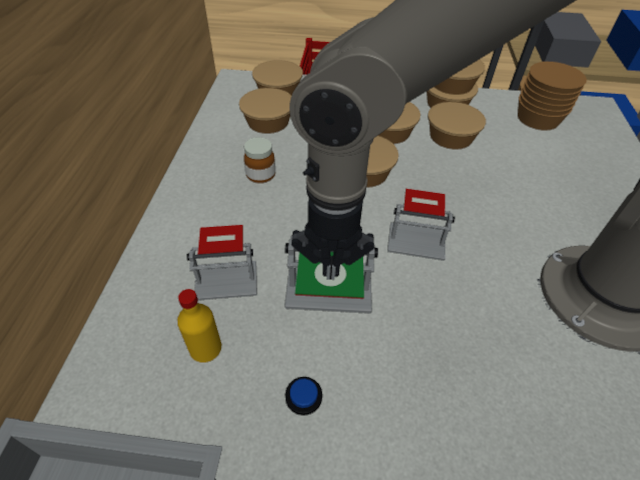

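The paddle lies flat on the left with its green face and white disc up, at (330,275). The 15 N reading shows it is against the stop. I lift off and go above the button.

Call:
{"fn": "arm_command", "kwargs": {
  "commands": [0,0,-0.01,0,0,0,0,0,0,-0.05,0,0,0,0,0.04,0.008,-0.06,0,0,0,0,0.08,0.016,-0.06,0,0,0,0,0.12,0.025,-0.06,0,0,0,0,0.16,0.034,-0.05,0,0,0,0,0.16,0.034,-0.01,0,0,0,0,0.16,0.034,0.03,0,0,0,0]
}}

```text
t: 7.8
eef_pos: [0.5421, 0.27, 0.0814]
tool_rot: [0.0, 0.679, 0.734, 0.001]
contact_force: [-0.7, 0.0, -0.8]
gripper_width: -0.001
grasp_force: 0.0
```

Call:
{"fn": "arm_command", "kwargs": {
  "commands": [0,0,0.02,0,0,0,0,0,0,0.03,0,0,0,0,0,0,0.04,0,0,0,0,0,0,0.04,0,0,0,0]
}}

```text
t: 8.2
eef_pos: [0.5415, 0.2672, 0.0416]
tool_rot: [-0.0, 0.68, 0.733, -0.0]
contact_force: [-0.2, -0.4, 0.1]
gripper_width: 0.001
grasp_force: 0.0
```

Call:
{"fn": "arm_command", "kwargs": {
  "commands": [0,0,0.01,0,0,0,0,0,0,0.017,0,0,0,0,0,0,0.021,0,0,0,0,0,0,0.024,0,0,0,0,0,0,0.0255,0,0,0,0,0,0,0.0255,0,0,0,0]
}}

```text
t: 8.8
eef_pos: [0.5416, 0.2674, 0.0165]
tool_rot: [-0.0, 0.68, 0.733, 0.0]
contact_force: [-1.3, 0.4, 4.1]
gripper_width: -0.001
grasp_force: 2.3
```

Call:
{"fn": "arm_command", "kwargs": {
  "commands": [0,0,0.001,0,0,0,0,0,0,0.0015,0,0,0,0,0,0,0.002,0,0,0,0,0,0,0.002,0,0,0,0]
}}

```text
t: 9.2
eef_pos: [0.5417, 0.2674, 0.0159]
tool_rot: [-0.001, 0.68, 0.733, 0.0]
contact_force: [-4.8, -0.5, 18.2]
gripper_width: -0.002
grasp_force: 8.8
```

The button is bottomed: force has risen to 18 N. I release it and retreat straight up.

Call:
{"fn": "arm_command", "kwargs": {
  "commands": [0,0,-0.01,0,0,0,0,0,0,-0.04,0,0,0,0,0,0,-0.08,0,0,0,0,0,0,-0.12,0,0,0,0,0,0,-0.16,0,0,0,0,0,0,-0.2,0,0,0,0,0,0,-0.2,0,0,0,0,0,0,-0.2,0,0,0,0]
}}

```text
t: 10.0
eef_pos: [0.5419, 0.2674, 0.2151]
tool_rot: [0.0, 0.68, 0.733, 0.001]
contact_force: [0.2, -0.8, -0.9]
gripper_width: -0.0
grasp_force: 0.0
```

```bash
python3 -c "
from plan import *
show([])
snap('side','pics/s5.png')"
```

```text
t 10.00 l 0.2159 u 0.0352 z 0.2151 tilt 0.1 F [ 0.2 -0.8 -0.9] q [-1.2   0.5   0.88  1.79 -0.44  1.06 -0.08]
```

View pics/s5.png

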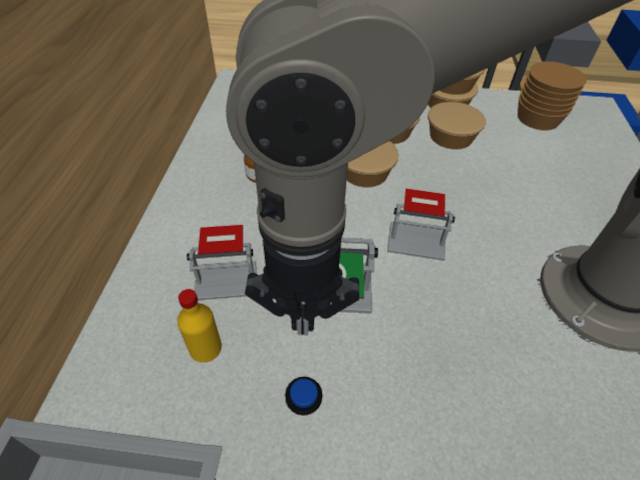

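The flag is green and flat at (350,275), the button is up again at (303,393), and the bottle and bowl have not moved. The robot is clear of everything, so I hand in.

```bash
python3 -c "
from station import hand_in
print(hand_in())"
```

```text
the job is handed in; nothing more can be done
None
```

The red flag was pushed over to lie flat on the left with its green face up, then the call button was pressed fully down and released; the bowl and bottle stand where they were, the jar (partly hidden by the arm in the last picture) was not touched, and the job is handed in, with no verdict returned.

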